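# Close the driver housing: slide the cover over its studs and latch it

## Task

Close up the small grey housing. Swing its red latch fully out of the way, lay the cover plate on the tips of the four studs a little off its holes, and slide it gently along them until the holes drop over the studs and it lies flat on the rim; then let go of it and swing the latch back over the cover as far as it goes. Leave the tape and the charger where they are.

Things in the scene. Friction and masses are not known exactly. Their poses are not given: they have to be found in the camera images.
- housing: Grey cast open-topped box, screwed to the plywood work board: 100 mm (its x) by 140 mm (its y), rim 36 mm above the board, whose top is 8 mm above the bench (z = 8 mm); a green board lies inside. Origin: centre of its underside, on the board; z up. A 30 x 30 mm lug, 41 mm high, stands against its -y end and carries the red latch; nothing but the latch rises above the stud tips.
- stud_tips (a point): Point midway between the tips of the housing's four upright steel studs, 46 mm above the board; axes as the housing's. The studs are 6 mm thick with domed tips, stand at x = +-38, y = +-50 mm from here and rise 10 mm above the rim.
- latch_pivot (a point): Upright pivot axis of the red latch, at x = 0, y = -85 mm of the housing, 48.5 mm above the board (top of the latch bar; a 3 mm screw head stands on it).
- latch (a joint): Angle of the red latch about its pivot. 0 (stop) = closed, bar along the housing's +y over the cover's edge; grows clockwise from above; at 1.57 the bar lies along the housing's +x, clear of the cover; stop at 1.65. It stays where left; about 1 N at the peg turns it. Bar 14 mm wide, 40 mm long from the pivot, 42.5 to 48.5 mm above the board: a cover not fully down blocks it.
- latch_peg (a point): Mid-height of the black upright round peg on the latch bar, 32 mm from the pivot: 12 mm diameter, from 48.5 to 75.5 mm above the board. This point is 62 mm above the board.
- cover_grip (a point): Centre of the black grip fin in the middle of the loose aluminium cover plate: 12 mm thick (the cover's x), 54 mm long (its y), 28 mm high, standing on the plate's top. This point is 18 mm above the plate's underside, 14 mm above its top; z up. Height above the board: 18 mm at the start, 64 mm lying on the stud tips, 54 mm fully down on the rim.
- cover_under (a point): Centre of the cover plate's underside; axes as the cover's. The plate is 96 mm (x) by 136 mm (y) by 4 mm thick, about 0.25 kg, with four round holes 10 mm across at x = +-38, y = +-50 mm. It fits either way round. It starts flat on the board.
- tape_yellow_mid (a point): Yellow roll of tape lying on the cutting mat, 67 mm across, 19 mm high; a bystander. Point 10 mm above the mat.
- charger_white_mid (a point): White charger block on the cutting mat, 59 x 31 x 20 mm; a bystander. Point half-way up.

How it is judged:
On the way, in this order (a step that is already met when the one before it is completed fails the run):
1. the latch is swung out, clear of the cover's place (at least 1.35 rad) (value of joint latch above 1.35 rad), for 0.1 s.
2. the cover bears on the stud tips, nearly level and over the housing, its holes not yet over the studs (contact force between cover and housing above 0.3 N and z of cover_grip in the frame of housing between 0.06 and 0.068 m and angle between cover_grip's own z axis and vertical below 0.12 rad and horizontal distance between cover_grip and housing below 0.035 m and value of joint latch above 1.2 rad), for 0.1 s.
3. the cover has dropped over all four studs and lies flat on the rim (z of cover_grip in the frame of housing between 0.05 and 0.0565 m and x of cover_grip in the frame of housing between -0.005 and 0.005 m and y of cover_grip in the frame of housing between -0.005 and 0.005 m and angle between cover_grip's own z axis and vertical below 0.04 rad and angle between the x axis of cover_grip and the x axis of housing, either way round below 0.08 rad and value of joint latch above 1 rad), for 0.2 s.
4. the latch is swung back over the cover (z of cover_grip in the frame of housing between 0.05 and 0.0565 m and x of cover_grip in the frame of housing between -0.005 and 0.005 m and y of cover_grip in the frame of housing between -0.005 and 0.005 m and angle between cover_grip's own z axis and vertical below 0.04 rad and angle between the x axis of cover_grip and the x axis of housing, either way round below 0.08 rad and value of joint latch below 0.25 rad), for 0.1 s.
At the end, for the whole second after the job is handed in: The cover lies flat on the housing's rim over all four studs (grip point 50 to 56.5 mm above the housing's underside, within 5 mm of its centre, level within 0.04 rad and square within 0.08 rad), and the latch stands over it, within 0.25 rad of its closed stop (all of step 4); the robot touches nothing.
It fails at once if the cover is pressed against the housing with more than 100 N (contact force between cover and housing above 100 N).
It fails at once if the tape is moved by more than 30 mm (distance of tape_yellow_mid from where it was at the start of the episode above 0.03 m).
It fails at once if the charger is moved by more than 30 mm (distance of charger_white_mid from where it was at the start of the episode above 0.03 m).
It also fails if it takes over 61 s, if anything falls off the work surface, if the arm or the gripper's body presses on something with over 40 N, if the wrist force passes 120 N, or if a joint passes its speed limit or range.

## Robot

A 7-joint arm with a two-finger parallel gripper is mounted at the origin on a cart in front of the work surface, level with it; the furniture and walls round the work are solid. World frame = base frame: x ahead of the robot, y to its left, z up, the work surface at z = 0. Lengths are in m, angles in rad, forces in N, time in s.
With the tool pointing down it reaches from about 0.425 to 0.875 m from the base axis. Payload 4.7 kg.
Tool frame: the origin (TCP) lies at the very end of the fingers, on their centre line; the grasp point (between the pads) lies 19 mm behind it; z points along the fingers, y is the line along which they close (so a half turn about z gives the same grasp; the last joint's range is limited). The gripper opens to 87 mm and grips with 3 to 60 N. Pads are 19 mm wide; open, the fingers measure 117 mm over their backs; the gripper's body (75 mm by 190 mm) begins 51 mm behind the grasp point.
Start: joints at [-1.097, 0.321, -0.07, 1.45, 0.023, 1.371, -0.057], TCP at [0.288, 0.582, 0.223] pointing down, gripper open.
Joint ranges: [-2.86, 2.86], [-0.3, 2.09], [-1.38, 1.24], [0.06, 2.45], [-1.56, 4.7], [0.09, 2.05], [-2.69, 2.69]. Speed limits (rad/s): [2.57, 2.57, 3.14, 3.14, 3.14, 3.14, 3.14].

## Interface

Orientations are given as a rotation vector (axis times angle).
In Python, from bench import ctrl gives the robot as it stands.
- The arm moves only by the tool jog_arm, never from a script. Its argument "commands" is a list of rows, each a list of 7 numbers: the opening, from 0 (shut) to 1 (fully open), then the shift along the world's x, y, z scaled (see below), then the turn, a rotation vector about the world's x, y, z scaled (see below). A call has exactly 5 rows; each row is the pose to reach, as a shift and turn from the pose commanded when the call began; what a row does not reach only later rows make up. The controller multiplies each number of a shift by 0.5 m and each number of a turn by 30 degrees. A row lasts 1/12 s, in which the tool goes at most 41.7 mm and 7.16 degrees, less where a joint would pass 70% of its speed; a pose out of reach is approached as far as the arm can. A call with a number of a shift or a turn outside -1 to 1 is refused whole. A call with a gripper value outside its range is refused whole. The fingers move at their own pace and stop on an object; "grip_force" is the grip in N (left out, the last holds). Time passes only in rows, so rows that repeat a pose let the fingers close, or fill a call up. It gives the time, the measured TCP pose, the force, the opening and the grip force at its end, in the units of the state.
- ctrl.get_state(): the state, without advancing time (a new reading comes with each control period).
- ctrl.get_image(name): name is "side" or "top"; returns a dict with "frame" (420x560x3 uint8, red, green, blue), "vfov" (degrees; the focal length in pixels is half the picture's height over the tangent of half this angle, whatever the lens; pixels are square), "cx", "cy" (the principal point, pixels), "camera_from_world" (4x4, takes a point from world to camera coordinates). Camera axes: x right, y down, z forward; pixel columns grow to the right and rows downward; lengths in m; the calibration is good to about 2 mm. A picture is of the moment at which its call begins. There is no depth.
- ctrl.close_job(): hands the job in; it is judged then, once.
The state is a dict: "time": time; "joint_positions": joint angles; "qd": joint speeds; "joint_torque": joint torques, N m; "position": TCP position; "tool_rot": TCP orientation; "ft_force": force on the tool from outside, world axes, zero at the start; "torque": the same for the moment, N m; "grip_width": opening from 0.0 (shut) to 1.0 (fully open); "grip_force": force on a finger pad.
Only numpy, scipy, OpenCV 4.12 (cv2) and the standard library are available. Lean on these libraries where they do the work, as an engineer would, in place of code of your own. Each camera call takes 0.05 s, during which the arm holds its last target. There are 200 camera calls.

## Working session

There is one attempt and no reset: what is moved stays moved. The work goes in short steps, Python scripts to look and compute and a tool call to move; the robot and the scene stay as the last step left them, time stands still between calls to the robot, and variables do not carry over. Pictures are saved under pics/ and viewed, at most 10 in all, crops included, and the job is handed in when it is done.

Besides the shell and the picture viewer there is one more tool, called after "Emit:" as name(argument=value, ...) on one line, values as JSON. jog_arm: Moves the arm, as the interface text tells. Shifts and turns lie within -1 to 1; 1 stands for 0.5 m of shift or 30 degrees of turn. Its arguments: {"type":"object","properties":{"commands":{"type":"array","items":{"type":"array","items":{"type":"number","minimum":-1,"maximum":1}}},"grip_force":{"type":"number"}},"required":["commands"]}

```bash
mkdir -p pics; python3 - <<'E'
from bench import ctrl
import cv2,json
for n in("side","top"):
    d=ctrl.get_image(n); cv2.imwrite(f"pics/{n}0.png",d["frame"][:,:,::-1]); print(n,d["vfov"],d["cx"],d["cy"],d["camera_from_world"])
print(ctrl.get_state())
E
```

```text
side 56.220259142988986 271.0122843079193 205.80477912235435 [[ 0.9980922   0.05814357  0.02076723 -0.41784881]
 [ 0.05385557 -0.65540846 -0.75335206  0.05278781]
 [-0.03019156  0.75303325 -0.65728943  0.89721068]
 [ 0.          0.          0.          1.        ]]
top 50.923168455401324 273.39796288771794 211.8109602499683 [[ 0.0064707  -0.99987545 -0.01439469  0.05317265]
 [-0.99738826 -0.00541772 -0.07202295  0.40134619]
 [ 0.071936    0.01482313 -0.9972991   0.90049775]
 [ 0.          0.          0.          1.        ]]
{'time': 0.1, 'joint_positions': array([-1.09688872,  0.32176158, -0.07005663,  1.45153971,  0.02263444,
        1.3708232 , -0.05690947]), 'qd': array([-0.00191834, -0.00146234,  0.00111926, -0.00309882, -0.00026882,
       -0.00016992,  0.0005576 ]), 'joint_torque': array([-2.23888342e-04, -4.92575061e+01, -4.05902881e-01, -3.13394344e+01,
       -6.41957740e-02,  3.96425498e-02,  7.93293657e-05]), 'position': array([0.28830394, 0.58200845, 0.22156911]), 'tool_rot': array([-7.15860448e-01, -3.05867338e+00,  2.71090560e-03]), 'ft_force': array([-0.25799838, -0.04157077, -0.23506398]), 'torque': array([ 0.02895913, -0.00535008,  0.03243691]), 'grip_force': 0.0, 'grip_width': 1.0029253040552284}
```

View pics/side0.png

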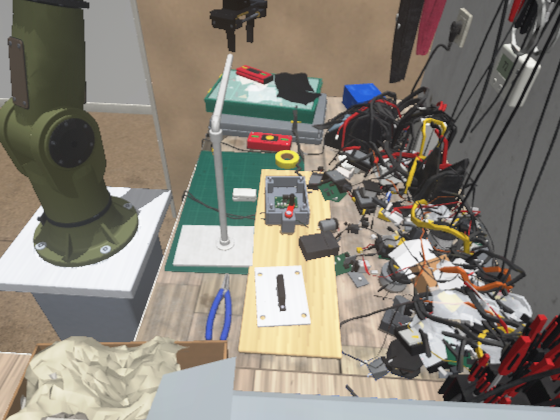

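View pics/top0.png

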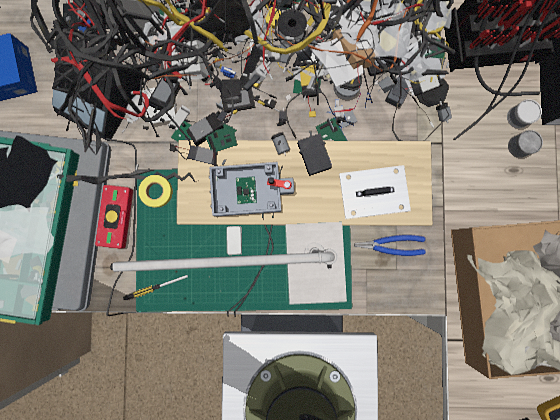

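The top view shows the housing near (247,188), the latch peg at (287,183) and the cover at (375,191). A lamp post (base at 325,257) has a boom running toward +y. The side view shows the housing at (287,203), the peg at (289,213) and the cover at (281,295). Next I'll enlarge these areas.

```bash
python3 - <<'E'
import cv2,numpy as np
t=cv2.imread("pics/top0.png")[135:235,200:420]; s=cv2.imread("pics/side0.png")[160:340,210:350]
a=cv2.resize(t,None,fx=3.6,fy=3.6,interpolation=cv2.INTER_CUBIC); cv2.imwrite("pics/top1.png",a)
cv2.imwrite("pics/side1.png",cv2.resize(s,None,fx=3.3,fy=3.3,interpolation=cv2.INTER_CUBIC))
E
cat > h.py <<'E'
from bench import ctrl
import cv2,numpy as np
from scipy.optimize import least_squares
def P(d):
    f=210/np.tan(np.radians(d["vfov"])/2)
    return np.array([[f,0,d["cx"]],[0,f,d["cy"]],[0,0,1]])@d["camera_from_world"][:3]
def tri(Pa,a,Pb,b):
    X=cv2.triangulatePoints(Pa,Pb,np.float64(a),np.float64(b)).ravel();return X[:3]/X[3]
def onz(Pm,p,z):
    H=np.c_[Pm[:,0],Pm[:,1],Pm[:,2]*z+Pm[:,3]];v=np.linalg.solve(H,[p[0],p[1],1]);return v[:2]/v[2]
def proj(Pm,X):
    v=Pm@np.append(X,1);return v[:2]/v[2]
E
```

```text
(no output)
```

View pics/top1.png

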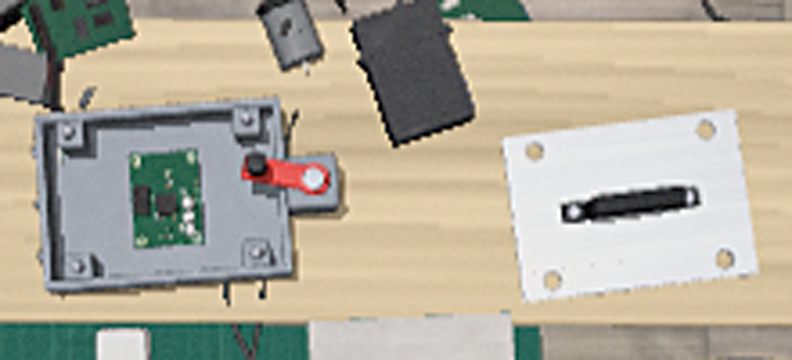

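View pics/side1.png

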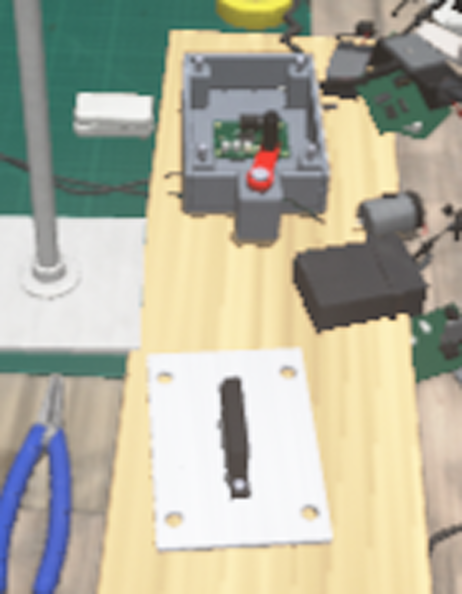

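Both crops show the stud tips, screw head, peg and plate holes clearly. In the top crop the studs are at (70,131), (246,119), (79,264), (257,252), the screw at (314,178) and the peg at (256,160). I'll triangulate these.

```bash
python3 - <<'E'
from h import *
np.set_printoptions(precision=4,suppress=True)
Dt=ctrl.get_image("top");Ds=ctrl.get_image("side");Pt,Ps=P(Dt),P(Ds)
np.save("P.npy",[Pt,Ps])
T=lambda p:(np.array(p)+.5)/3.6-.5+[200,135]
S=lambda p:(np.array(p)+.5)/3.3-.5+[210,160]
pts=dict(s1=((70,131),(303,63)),s2=((246,119),(311,151)),s3=((79,264),(197,65)),s4=((257,252),(201,151)),
 screw=((314,178),(260,175)),peg=((256,160),(271,118)),
 h1=((535,151),(288,371)),h2=((706,129),(310,512)),h3=((553,280),(165,378)),h4=((725,259),(174,519)))
r={}
for k,(a,b) in pts.items(): r[k]=tri(Pt,T(a),Ps,S(b));print(k,r[k])
for z,ks in((.054,"s1 s2 s3 s4"),(.012,"h1 h2 h3 h4"),(.0595,"screw"),(.0835,"peg")):
    for k in ks.split(): print(k,"top@z",onz(Pt,T(pts[k][0]),z),"side@z",onz(Ps,S(pts[k][1]),z))
for k in"sh":
    q=np.array([r[k+i] for i in"1234"]);c=q.mean(0)
    v=(q[0]+q[2]-q[1]-q[3])[:2]; print(k,c,"y-axis angle deg",np.degrees(np.arctan2(v[1],v[0])),np.linalg.norm(v)/2)
    v=(q[0]+q[1]-q[2]-q[3])[:2]; print("x-axis",np.degrees(np.arctan2(v[1],v[0])),np.linalg.norm(v)/2)
print("bend",tri(Pt,(330,257),Ps,(215,130)),"end",tri(Pt,(113,267),Ps,(230,57)),"base",onz(Ps,(225,243),0.02))
E
```

```text
s1 [0.4818 0.1651 0.0496]
s2 [0.4884 0.0666 0.0481]
s3 [0.4051 0.1589 0.0478]
s4 [0.413  0.0599 0.0487]
screw [0.4538 0.0286 0.0574]
peg [0.4597 0.0601 0.0814]
h1 [ 0.4763 -0.1002  0.0123]
h2 [ 0.4896 -0.1993  0.0117]
h3 [ 0.4013 -0.1103  0.0112]
h4 [ 0.4141 -0.2092  0.0117]
s1 top@z [0.4795 0.1643] side@z [0.4833 0.1598]
s2 top@z [0.4867 0.0664] side@z [0.4888 0.06  ]
s3 top@z [0.4053 0.1582] side@z [0.4047 0.1506]
s4 top@z [0.4125 0.0598] side@z [0.4134 0.0538]
h1 top@z [ 0.4759 -0.1003] side@z [ 0.477  -0.0998]
h2 top@z [ 0.4891 -0.1993] side@z [ 0.4902 -0.1994]
h3 top@z [ 0.4009 -0.1102] side@z [ 0.4019 -0.1109]
h4 top@z [ 0.4135 -0.2092] side@z [ 0.4148 -0.2093]
screw top@z [0.453  0.0286] side@z [0.4543 0.0264]
peg top@z [0.4594 0.0601] side@z [0.4597 0.0575]
s [0.4471 0.1126 0.0485] y-axis angle deg 94.20934753664132 0.09900969877835746
x-axis 4.840930218928842 0.07627817352608601
h [ 0.4453 -0.1548  0.0117] y-axis angle deg 97.49589150104883 0.09988020375773526
x-axis 7.566365544610892 0.07593393495237734
bend [ 0.3173 -0.03    0.2912] end [0.3013 0.2785 0.3013] base [ 0.3213 -0.0381]
```

Measurements are consistent: the studs are 99 × 76 mm apart, the plate underside is at z≈0.008, and the screw is at the expected pivot. Housing centre is about (0.4465, 0.1125) with yaw 4.5°. The cover is at (0.4453, −0.1548) with yaw 7.5°. The latch is at about 0.29 rad with its peg at (0.4595, 0.0600). The lamp boom lies at x≈0.31, z≈0.30, so I'll stay on its +x side.

Emit:
jog_arm(commands=[[0.5, 0.34, -0.1, 0, 0, 0, -1], [0.5, 0.34, -0.1, 0, 0, 0, -1], [0.5, 0.34, -0.1, 0, 0, 0, -1], [0.5, 0.34, -0.1, 0, 0, 0, -1], [0.5, 0.34, -0.1, 0, 0, 0, -1]], grip_force=15)

```text
time: 0.62
position: [0.4674, 0.5266, 0.2219]
tool_rot: [1.501, 2.752, -0.001]
ft_force: [1.2, -1.9, -0.0]
grip_width: 0.71
grip_force: 0.0
```

Emit:
jog_arm(commands=[[0.5, 0, -0.4, 0, 0, 0, -0.97], [0.5, 0, -0.4, 0, 0, 0, -0.97], [0.5, 0, -0.4, 0, 0, 0, -0.97], [0.5, 0, -0.4, 0, 0, 0, -0.97], [0.5, 0, -0.4, 0, 0, 0, -0.97]])

```text
time: 1.03
position: [0.4586, 0.3288, 0.2223]
tool_rot: [2.139, 2.3, -0.002]
ft_force: [1.1, -0.4, 0.6]
grip_width: 0.504
grip_force: 0.0
```

Emit:
jog_arm(commands=[[0.5, 0, -0.4, 0, 0, 0, 0], [0.5, 0, -0.4, 0, 0, 0, 0], [0.5, 0, -0.4, 0, 0, 0, 0], [0.5, 0, -0.4, 0, 0, 0, 0], [0.5, 0, -0.4, 0, 0, 0, 0]])

```text
time: 1.45
position: [0.4581, 0.1291, 0.2226]
tool_rot: [2.133, 2.306, -0.0]
ft_force: [0.4, -0.4, 0.4]
grip_width: 0.495
grip_force: 0.0
```

Emit:
jog_arm(commands=[[0.5, 0.002, -0.14, -0.1, 0, 0, 0], [0.5, 0.002, -0.14, -0.2, 0, 0, 0], [0.5, 0.002, -0.14, -0.2, 0, 0, 0], [0.5, 0.002, -0.14, -0.2, 0, 0, 0], [0.5, 0.002, -0.14, -0.2, 0, 0, 0]])

```text
time: 1.87
position: [0.4578, 0.0616, 0.1212]
tool_rot: [-2.132, -2.304, 0.005]
ft_force: [0.3, 0.3, -0.3]
grip_width: 0.497
grip_force: 0.0
```

```bash
python3 - <<'E'
from h import *
s=ctrl.get_state();print(s["position"],s["joint_positions"])
ims=[]
for n,(x,y,w,h) in(("side",(230,110,110,130)),("top",(200,120,130,130))):
    f=ctrl.get_image(n)["frame"][y:y+h,x:x+w,::-1]; ims.append(cv2.resize(f,(int(w*520/h),520),interpolation=3))
    
cv2.imwrite("pics/c1.png",cv2.hconcat(ims)[:,:800])
E
```

```text
[0.45778702 0.06155987 0.12116558] [-0.62683867 -0.00915814  0.43658384  2.03822536  0.00465049  1.1157581
 -0.11483976]
```

View pics/c1.png

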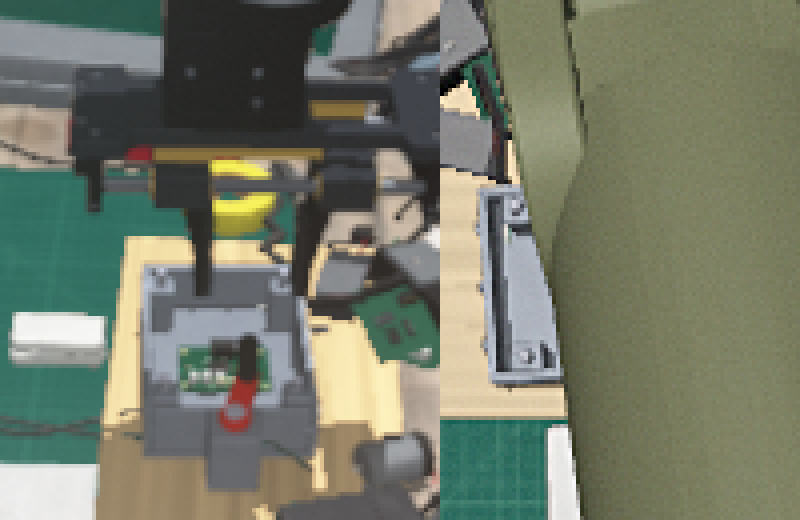

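The side view has the fingers at columns about 203 and 305, straddling the peg at column 248. The top view is blocked by the arm. I'll descend, grip the peg, then swing it.

Emit:
jog_arm(commands=[[0.5, 0.002, -0.002, -0.05, 0, 0, 0], [0.5, 0.002, -0.002, -0.09, 0, 0, 0], [0.5, 0.002, -0.002, -0.114, 0, 0, 0], [0.5, 0.002, -0.002, -0.114, 0, 0, 0], [0.15, 0.002, -0.002, -0.114, 0, 0, 0]], grip_force=12)

```text
time: 2.38
position: [0.4616, 0.063, 0.067]
tool_rot: [2.128, 2.309, 0.003]
ft_force: [-0.4, -0.6, 0.3]
grip_width: 0.474
grip_force: 0.0
```

Emit:
jog_arm(commands=[[0.05, 0, 0, 0, 0, 0, 0], [0, 0, 0, 0, 0, 0, 0], [0, 0, 0, 0, 0, 0, 0], [0, 0, 0, 0, 0, 0, 0], [0, 0, 0, 0, 0, 0, 0]])

```text
time: 2.8
position: [0.4607, 0.0616, 0.0661]
tool_rot: [2.131, 2.308, 0.001]
ft_force: [0.0, -0.4, 1.6]
grip_width: 0.127
grip_force: 11.3
```

Emit:
jog_arm(commands=[[0, 0.018, -0.007, 0, 0, 0, 0], [0, 0.031, -0.017, 0, 0, 0, 0], [0, 0.041, -0.03, 0, 0, 0, 0], [0, 0.047, -0.046, 0, 0, 0, 0], [0, 0.05, -0.059, 0, 0, 0, 0]])

```text
time: 3.22
position: [0.4858, 0.0312, 0.0655]
tool_rot: [-2.132, -2.307, 0.0]
ft_force: [-3.8, 4.2, 2.6]
grip_width: 0.132
grip_force: 12.0
```

Emit:
jog_arm(commands=[[0, 0, 0, 0, 0, 0, 0], [0, 0, 0, 0, 0, 0, 0], [0.3, 0, 0, 0, 0, 0, 0], [0.4, 0, 0, 0, 0, 0, 0], [0.5, 0, 0, 0, 0, 0, 0]])

```text
time: 3.63
position: [0.4859, 0.0319, 0.0656]
tool_rot: [2.13, 2.308, 0.001]
ft_force: [0.9, 0.3, 0.5]
grip_width: 0.275
grip_force: 0.0
```

Emit:
jog_arm(commands=[[0.5, 0, 0, 0.08, 0, 0, 0], [0.5, 0, 0, 0.16, 0, 0, 0], [0.5, -0.02, -0.05, 0.2, 0, 0, 0], [0.5, -0.06, -0.13, 0.2, 0, 0, 0.1], [0.5, -0.08, -0.2, 0.2, 0, 0, 0.1]])

```text
time: 4.05
position: [0.4459, -0.0684, 0.1673]
tool_rot: [2.062, 2.367, 0.004]
ft_force: [1.3, -0.6, -1.6]
grip_width: 0.49
grip_force: 0.0
```

Emit:
jog_arm(commands=[[0.5, 0, -0.08, 0, 0, 0, 0], [0.5, 0, -0.16, 0, 0, 0, 0], [0.5, 0, -0.173, -0.05, 0, 0, 0], [0.5, 0, -0.173, -0.1, 0, 0, 0], [0.5, 0, -0.173, -0.15, 0, 0, 0]])

```text
time: 4.47
position: [0.446, -0.1559, 0.0903]
tool_rot: [2.071, 2.359, 0.003]
ft_force: [0.9, 0.9, 0.1]
grip_width: 0.501
grip_force: 0.0
```

Emit:
jog_arm(commands=[[0.5, 0, 0.002, -0.05, 0, 0, 0], [0.5, 0, 0.002, -0.09, 0, 0, 0], [0.5, 0, 0.002, -0.12, 0, 0, 0], [0.5, 0, 0.002, -0.14, 0, 0, 0], [0.5, 0, 0.002, -0.144, 0, 0, 0]], grip_force=30)

```text
time: 4.88
position: [0.4443, -0.1533, 0.017]
tool_rot: [-2.069, -2.362, 0.003]
ft_force: [-0.7, -0.0, 0.6]
grip_width: 0.501
grip_force: 0.0
```

Emit:
jog_arm(commands=[[0.3, 0, 0, 0, 0, 0, 0], [0.2, 0, 0, 0, 0, 0, 0], [0, 0, 0, 0, 0, 0, 0], [0, 0, 0, 0, 0, 0, 0], [0, 0, 0, 0, 0, 0, 0]])

```text
time: 5.3
position: [0.4462, -0.1535, 0.0193]
tool_rot: [2.069, 2.362, 0.002]
ft_force: [0.4, -0.3, -0.2]
grip_width: 0.204
grip_force: 0.0
```

```bash
python3 - <<'E'
from h import *
s=ctrl.get_state();print(s["position"],s["tool_rot"],s["grip_width"],s["grip_force"],s["ft_force"])
x,y,w,h=215,150,120,180
a=cv2.resize(ctrl.get_image("side")["frame"][y:y+h,x:x+w,::-1],(400,600),interpolation=3)
x,y,w,h=200,135,220,120
b=cv2.resize(ctrl.get_image("top")["frame"][y:y+h,x:x+w,::-1],(400,218),interpolation=3)
b=cv2.copyMakeBorder(b,0,382,0,0,0)
cv2.imwrite("pics/c2.png",cv2.hconcat([a,b]))
E
```

```text
[ 0.44615435 -0.15354593  0.01931757] [2.06933550e+00 2.36216135e+00 1.86890654e-03] 0.20392737376726772 0.0 [ 0.36438473 -0.26649954 -0.2236867 ]
```

View pics/c2.png

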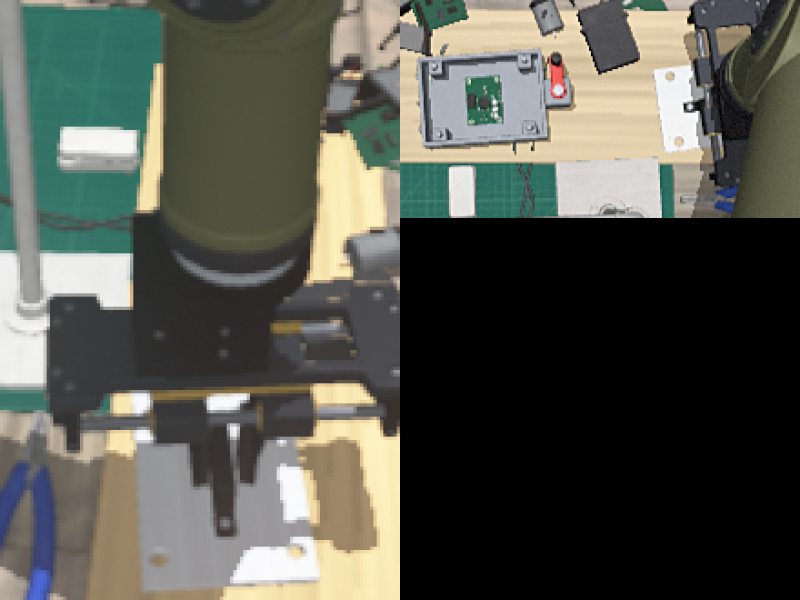

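In the top view the latch points along the housing's +x (peg at (557,60) in the composite, pivot at (558,90)). In the side view the fingers straddle the fin at columns 198 and 248. I'll grip and lift.

Emit:
jog_arm(commands=[[0, 0, 0, 0, 0, 0, 0], [0, 0, 0, 0, 0, 0, 0], [0, 0, 0, 0.01, 0, 0, 0], [0, 0, 0, 0.04, 0, 0, 0], [0, 0, 0, 0.08, 0, 0, 0]])

```text
time: 5.82
position: [0.4433, -0.1532, 0.0574]
tool_rot: [-2.068, -2.36, 0.005]
ft_force: [0.6, -0.6, -3.4]
grip_width: 0.13
grip_force: 30.0
```

Emit:
jog_arm(commands=[[0, 0, 0, 0.06, 0, 0, 0], [0, 0, 0, 0.12, 0, 0, 0], [0, 0.02, 0.05, 0.16, 0, 0, 0], [0, 0.02, 0.1, 0.16, 0, 0, 0], [0, 0.02, 0.16, 0.16, 0, 0, 0]])

```text
time: 6.23
position: [0.4566, -0.0737, 0.1401]
tool_rot: [2.072, 2.358, 0.004]
ft_force: [-0.3, 1.0, -3.5]
grip_width: 0.136
grip_force: 30.0
```

Emit:
jog_arm(commands=[[0, 0, 0.07, 0, 0, 0, -0.05], [0, 0, 0.14, 0, 0, 0, -0.1], [0, 0, 0.21, 0, 0, 0, -0.1], [0, 0, 0.28, 0, 0, 0, -0.1], [0, 0, 0.35, 0, 0, 0, -0.1]])

```text
time: 6.65
position: [0.4547, 0.1029, 0.1382]
tool_rot: [-2.132, -2.308, 0.001]
ft_force: [0.7, -0.7, -2.1]
grip_width: 0.133
grip_force: 30.0
```

Emit:
jog_arm(commands=[[0, -0.018, 0.042, 0, 0, 0, 0], [0, -0.018, 0.042, -0.04, 0, 0, 0], [0, -0.018, 0.042, -0.08, 0, 0, 0], [0, -0.018, 0.042, -0.11, 0, 0, 0], [0, -0.018, 0.042, -0.11, 0, 0, 0]])

```text
time: 7.07
position: [0.4433, 0.1215, 0.0802]
tool_rot: [-2.129, -2.307, 0.011]
ft_force: [-0.4, -0.7, -3.1]
grip_width: 0.137
grip_force: 30.0
```

```bash
python3 - <<'E'
from h import *
p=[]
for i in range(5):
    d=ctrl.get_image("side"); p.append(ctrl.get_state()["position"])
print(np.mean(p,0),np.std(p,0))
x,y,w,h=235,130,110,110
a=cv2.resize(d["frame"][y:y+h,x:x+w,::-1],(600,600),interpolation=3)
cv2.imwrite("pics/c3.png",a)
E
```

```text
[0.44634713 0.12230934 0.0836725 ] [0.00106986 0.00035408 0.00105817]
```

View pics/c3.png

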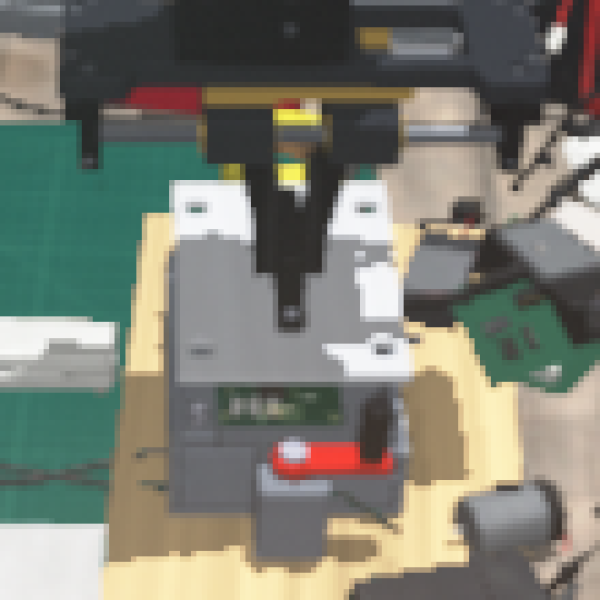

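The cover hangs level above the housing, with holes at crop pixels (195,207), (368,208), (202,350), (382,349). The latch is clear. I'll work out the offset from these pixels.

```bash
python3 - <<'E'
from h import *
Pt,Ps=np.load("P.npy")
k=600/110
q=np.array([onz(Ps,(np.array(p)+.5)/k-.5+[235,130],.0755) for p in((195,207),(368,208),(202,350),(382,349))])
print(q,q.mean(0)); v=q[0]+q[1]-q[2]-q[3];print(np.linalg.norm(v)/2,np.degrees(np.arctan2(-v[0],v[1])))
E
```

```text
[[0.40551726 0.17016017]
 [0.48321949 0.17618308]
 [0.41442531 0.06929512]
 [0.48889624 0.07618534]] [0.44801457 0.12295593]
0.10069580304967263 4.152998875317633
```

Emit:
jog_arm(commands=[[0, 0, 0, -0.012, 0, 0, 0], [0, 0, 0, -0.02, 0, 0, 0], [0, 0, 0, -0.026, 0, 0, 0], [0, 0, 0, -0.03, 0, 0, 0], [0, 0, 0, -0.032, 0, 0, 0]])

```text
time: 7.73
position: [0.4462, 0.1224, 0.0671]
tool_rot: [-2.131, -2.308, 0.001]
ft_force: [0.1, 0.5, -2.2]
grip_width: 0.135
grip_force: 30.0
```

Emit:
jog_arm(commands=[[0, 0, 0, -0.002, 0, 0, 0], [0, 0, 0, -0.003, 0, 0, 0], [0, 0, 0, -0.004, 0, 0, 0], [0, 0, 0, -0.004, 0, 0, 0], [0, 0, 0, -0.004, 0, 0, 0]])

```text
time: 8.15
position: [0.4465, 0.1225, 0.0657]
tool_rot: [2.131, 2.308, 0.0]
ft_force: [0.4, 0.4, -3.2]
grip_width: 0.135
grip_force: 30.0
```

Emit:
jog_arm(commands=[[0, 0, 0, -0.001, 0, 0, 0], [0, 0, 0, -0.002, 0, 0, 0], [0, 0, 0, -0.003, 0, 0, 0], [0, 0, 0, -0.003, 0, 0, 0], [0, 0, 0, -0.003, 0, 0, 0]])

```text
time: 8.57
position: [0.4467, 0.1226, 0.0647]
tool_rot: [2.131, 2.308, 0.001]
ft_force: [-2.4, -1.0, 5.3]
grip_width: 0.134
grip_force: 30.0
```

Emit:
jog_arm(commands=[[0, 0, 0, 0, 0, 0, 0], [0, 0, 0, 0, 0, 0, 0], [0, 0, -0.002, 0, 0, 0, 0], [0, 0, -0.004, 0, 0, 0, 0], [0, 0.001, -0.006, 0, 0, 0, 0]])

```text
time: 8.98
position: [0.4472, 0.1215, 0.0647]
tool_rot: [-2.13, -2.308, -0.004]
ft_force: [-3.8, 5.4, 4.8]
grip_width: 0.135
grip_force: 30.0
```

Emit:
jog_arm(commands=[[0, 0, -0.002, 0, 0, 0, 0], [0, 0, -0.004, 0, 0, 0, 0], [0, 0.001, -0.006, 0, 0, 0, 0], [0, 0.001, -0.008, 0, 0, 0, 0], [0, 0.001, -0.009, 0, 0, 0, 0]])

```text
time: 9.4
position: [0.447, 0.114, 0.0634]
tool_rot: [2.132, 2.307, -0.003]
ft_force: [0.1, 0.3, -2.3]
grip_width: 0.138
grip_force: 30.0
```

The force has gone back to free-hanging, so the holes appear to be over the studs. I'll lower gently.

Emit:
jog_arm(commands=[[0, 0, 0, -0.001, 0, 0, 0], [0, 0, 0, -0.003, 0, 0, 0], [0, 0, 0, -0.005, 0, 0, 0], [0, 0, 0, -0.006, 0, 0, 0], [0, 0, 0, -0.006, 0, 0, 0]])

```text
time: 9.82
position: [0.4473, 0.1149, 0.0609]
tool_rot: [-2.131, -2.308, 0.0]
ft_force: [0.7, -0.4, -3.6]
grip_width: 0.136
grip_force: 30.0
```

Emit:
jog_arm(commands=[[0, 0, 0, -0.003, 0, 0, 0], [0, 0, 0, -0.006, 0, 0, 0], [0, 0, 0, -0.009, 0, 0, 0], [0, 0, 0, -0.011, 0, 0, 0], [0, 0, 0, -0.011, 0, 0, 0]])

```text
time: 10.23
position: [0.4473, 0.1149, 0.0553]
tool_rot: [-2.131, -2.308, 0.001]
ft_force: [0.4, -0.3, -1.6]
grip_width: 0.134
grip_force: 30.0
```

Near the rim. I'll lower slightly further, release and rise.

Emit:
jog_arm(commands=[[0, 0, 0, -0.001, 0, 0, 0], [0, 0, 0, -0.002, 0, 0, 0], [0, 0, 0, -0.002, 0, 0, 0], [0, 0, 0, -0.002, 0, 0, 0], [0, 0, 0, -0.002, 0, 0, 0]])

```text
time: 10.65
position: [0.4475, 0.115, 0.055]
tool_rot: [-2.131, -2.308, -0.0]
ft_force: [-3.9, -1.6, 5.9]
grip_width: 0.139
grip_force: 30.0
```

Emit:
jog_arm(commands=[[0.3, 0, 0, 0, 0, 0, 0], [0.4, 0, 0, 0, 0, 0, 0], [0.4, 0, 0, 0, 0, 0, 0], [0.4, 0, 0, 0, 0, 0, 0], [0.4, 0, 0, 0, 0, 0, 0]])

```text
time: 11.07
position: [0.4476, 0.1151, 0.0545]
tool_rot: [2.131, 2.308, 0.0]
ft_force: [-0.2, 0.1, 0.8]
grip_width: 0.379
grip_force: 0.0
```

Emit:
jog_arm(commands=[[0.4, 0, 0, 0.03, 0, 0, 0], [0.4, 0, 0, 0.08, 0, 0, 0], [0.4, 0, 0, 0.13, 0, 0, 0], [0.4, 0, 0, 0.16, 0, 0, 0], [0.4, 0, 0, 0.16, 0, 0, 0]])

```text
time: 11.48
position: [0.45, 0.1159, 0.1381]
tool_rot: [2.13, 2.306, 0.01]
ft_force: [0.0, 0.1, 0.6]
grip_width: 0.402
grip_force: 0.0
```

```bash
python3 - <<'E'
from h import *
print(ctrl.get_state()["position"])
d=ctrl.get_image("side")
x,y,w,h=235,130,110,110
cv2.imwrite("pics/c4.png",cv2.resize(d["frame"][y:y+h,x:x+w,::-1],(600,600),interpolation=3))
E
```

```text
[0.45000016 0.11587634 0.13806263]
```

View pics/c4.png

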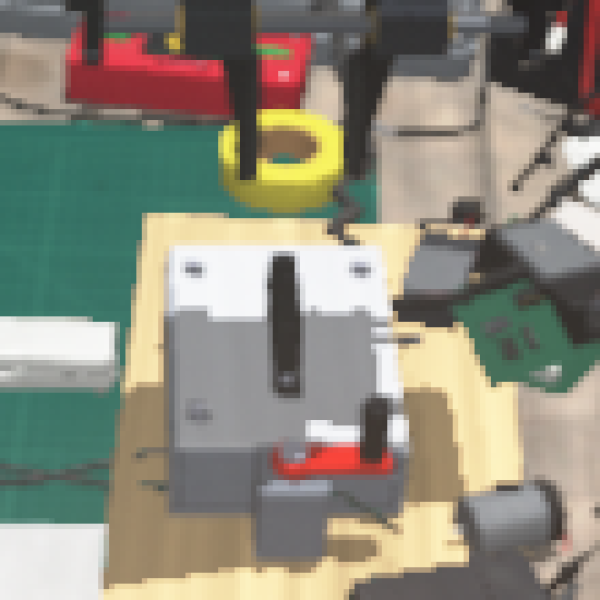

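The cover lies flat with the stud tips showing in all the visible holes: (193,268), (360,268) and (198,411). The latch is still out, with its peg at (375,430). Next I'll grip the peg and swing it back.

Emit:
jog_arm(commands=[[0.4, 0.02, -0.06, 0, 0, 0, 0], [0.4, 0.05, -0.12, 0, 0, 0, 0], [0.4, 0.076, -0.166, 0, 0, 0, 0], [0.4, 0.076, -0.166, 0, 0, 0, 0], [0.4, 0.076, -0.166, 0, 0, 0, 0]], grip_force=12)

```text
time: 11.95
position: [0.4851, 0.0304, 0.1333]
tool_rot: [-2.135, -2.304, 0.003]
ft_force: [0.1, 0.4, 0.1]
grip_width: 0.401
grip_force: 0.0
```

Emit:
jog_arm(commands=[[0.4, 0, 0, -0.05, 0, 0, 0], [0.4, 0, 0, -0.1, 0, 0, 0], [0.4, 0, 0, -0.13, 0, 0, 0], [0.4, 0, 0, -0.134, 0, 0, 0], [0.4, 0, 0, -0.134, 0, 0, 0]])

```text
time: 12.37
position: [0.4838, 0.0328, 0.0662]
tool_rot: [-2.128, -2.308, 0.005]
ft_force: [-0.2, -0.2, -0.1]
grip_width: 0.399
grip_force: 0.0
```

Emit:
jog_arm(commands=[[0.2, 0, 0, 0, 0, 0, 0], [0, 0, 0, 0, 0, 0, 0], [0, 0, 0, 0, 0, 0, 0], [0, 0, 0, 0, 0, 0, 0], [0, 0, 0, 0, 0, 0, 0]])

```text
time: 12.78
position: [0.4857, 0.0322, 0.0682]
tool_rot: [2.131, 2.308, 0.001]
ft_force: [-0.7, 0.5, 3.7]
grip_width: 0.128
grip_force: 12.0
```

Emit:
jog_arm(commands=[[0, -0.004, 0.017, 0, 0, 0, 0], [0, -0.015, 0.037, 0, 0, 0, 0], [0, -0.032, 0.051, 0, 0, 0, 0], [0, -0.047, 0.057, 0, 0, 0, 0], [0, -0.063, 0.06, 0, 0, 0, 0]])

```text
time: 13.2
position: [0.4571, 0.0667, 0.0689]
tool_rot: [2.126, 2.309, 0.015]
ft_force: [4.7, 5.6, -1.8]
grip_width: 0.134
grip_force: 12.0
```

Emit:
jog_arm(commands=[[0, -0.003, 0, 0, 0, 0, 0], [0, -0.006, 0, 0, 0, 0, 0], [0, -0.006, 0, 0, 0, 0, 0], [0, -0.006, 0, 0, 0, 0, 0], [0, -0.006, 0, 0, 0, 0, 0]])

```text
time: 13.62
position: [0.4527, 0.0662, 0.0689]
tool_rot: [2.129, 2.31, 0.011]
ft_force: [0.7, 7.0, -0.0]
grip_width: 0.13
grip_force: 12.0
```

Emit:
jog_arm(commands=[[0, -0.002, -0.003, 0, 0, 0, 0], [0, -0.004, -0.006, 0, 0, 0, 0], [0, -0.006, -0.006, 0, 0, 0, 0], [0, -0.007, -0.006, 0, 0, 0, 0], [0, -0.007, -0.006, 0, 0, 0, 0]])

```text
time: 14.03
position: [0.4506, 0.0654, 0.0691]
tool_rot: [2.128, 2.31, 0.018]
ft_force: [5.9, 12.7, -2.5]
grip_width: 0.13
grip_force: 12.0
```

The stop is felt (fx 6 N). I'll release and rise.

Emit:
jog_arm(commands=[[0.2, 0, 0, 0, 0, 0, 0], [0.3, 0, 0, 0, 0, 0, 0], [0.4, 0, 0, 0, 0, 0, 0], [0.4, 0, 0, 0, 0, 0, 0], [0.4, 0, 0, 0, 0, 0, 0]])

```text
time: 14.45
position: [0.4469, 0.0587, 0.0673]
tool_rot: [-2.132, -2.307, 0.001]
ft_force: [-0.0, -1.1, 0.1]
grip_width: 0.372
grip_force: 0.0
```

Emit:
jog_arm(commands=[[0.4, 0, 0, 0.03, 0, 0, 0], [0.4, 0, 0, 0.09, 0, 0, 0], [0.4, 0, 0, 0.15, 0, 0, 0], [0.4, 0, 0.05, 0.2, 0, 0, 0], [0.4, 0, 0.1, 0.2, 0, 0, 0]])

```text
time: 14.87
position: [0.4507, 0.109, 0.1728]
tool_rot: [2.134, 2.301, 0.013]
ft_force: [1.3, 0.6, -0.2]
grip_width: 0.402
grip_force: 0.0
```

Emit:
jog_arm(commands=[[0.4, 0, 0.08, 0, 0, 0, 0], [0.4, 0, 0.16, 0, 0, 0, 0], [0.4, 0, 0.24, 0, 0, 0, 0], [0.4, 0, 0.32, 0, 0, 0, 0], [0.4, 0, 0.32, 0, 0, 0, 0]])

```text
time: 15.28
position: [0.445, 0.2779, 0.1671]
tool_rot: [-2.118, -2.317, -0.003]
ft_force: [-0.5, 0.6, 0.5]
grip_width: 0.399
grip_force: 0.0
```

```bash
python3 - <<'E'
from h import *
x,y,w,h=235,150,110,110
a=ctrl.get_image("side")["frame"][y:y+h,x:x+w,::-1]
x,y=205,130
b=ctrl.get_image("top")["frame"][y:y+h,x:x+w,::-1]
cv2.imwrite("pics/c5.png",cv2.resize(cv2.hconcat([a,b]),(800,400),interpolation=3))
E
```

```text
(no output)
```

View pics/c5.png

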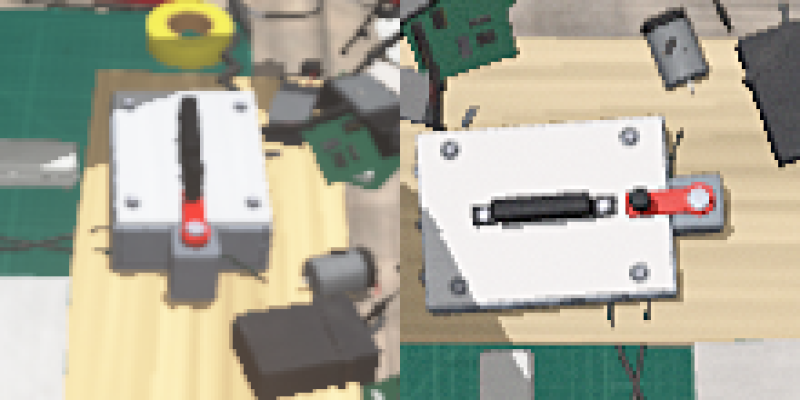

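The cover is flat with studs in all four holes. The latch lies in line with the fin (peg (640,201), screw (698,199) in the right half), which is closed, and the robot is clear. I'll hand the job in.

```bash
python3 -c "
from bench import ctrl
print(ctrl.close_job())"
```

```text
the job is handed in; nothing more can be done
None
```

The housing is closed: the cover lies flat over all four studs, the latch is swung back to its stop, the tape and charger were left alone, and I handed the job in at about 15 s (no verdict was returned).

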